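# Change over flip-cap sample vials at the weighing bench

## Task

The open vial in the rack has been weighed: press its cap shut gently until it snaps and stays down by itself. Only then flick open the cap of the square vial, which is weighed next, and swing it back past upright so that it stays open. Leave the other two vials shut and do not disturb anything else on the bench.

Things in the scene. Friction and masses are not known exactly. Their poses are not given: they have to be found in the camera images.
- rack: Fixed grey rack, 64 x 300 mm, top plate 55 mm above the bench, its y axis along the row; origin on the bench under its middle. Holds four white-capped clear vials clipped fast in a row, 70 mm apart, in any order, each turned a little. All four caps, tabs, hinges and catches are alike in working size.
- vial_done: The round vial (29 mm body, 36 mm round cap) whose cap starts open. Origin at the centre of its underside, z up; hinge axis 87 mm, rim 85 mm above it.
- vial_next: The only SQUARE vial (29 mm square body, 36 mm square cap); starts snapped shut. Origin at the centre of its underside.
- hinge_done (a point): Middle of the cap's hinge axis, the vial that starts open. Fixed. Its z axis is up, y is the hinge axis, x points away from the vial (roughly away from the robot). The vial's axis lies 19 mm towards -x; a shut cap and its tab lie towards -x. Rim of the vial 2 mm below this point.
- tab_done (a point): Middle of the outer end of the cap's thumb tab, the vial that starts open. Moves with the cap, 54 mm from the hinge axis. Tab: 10 mm wide, 4 mm thick (0 to 4 mm above the hinge axis when shut), standing 17 mm clear of the cap's edge. Cap: white, 36 mm across; shut, its top is 6 mm above and its underside 2 mm below the hinge axis; a 6 mm bead hangs below it, 35 mm from the hinge.
- cap_done (a joint): Opening angle of the cap, the vial that starts open, rad: 0 shut, 1.57 upright, 2.2 end stop, leaning back. Starts 1.6 to 1.95. A weak spring lifts an unlatched cap to about 0.5; above that it stays where left. In the last 0.2 rad a bead rides over a sprung catch: 10 to 15 N pressed down 28 mm from the hinge, then it drops to 0 and stays; let go above 0.1 it springs up again. The cap cracks if pressed with over 40 N.
- hinge_next (a point): Middle of the cap's hinge axis, the square vial. Same frame and offsets as hinge_done.
- tab_next (a point): Middle of the outer end of the cap's thumb tab, the square vial. Same sizes as at tab_done.
- cap_next (a joint): Opening angle of the cap, the square vial, rad: 0 shut, 1.57 upright, 2.2 end stop, leaning back. Starts at 0. Hinge, spring and catch as cap_done: pulling it off the catch takes about 5 N at the tab (resists up to about 0.2 rad), then it rises by itself to 0.5 or more and must be pushed farther. Above 0.5 it stays where left.
- hinge_spare1 (a point): Middle of the cap's hinge axis, a round vial that starts shut (leave alone). Same frame and offsets as hinge_done.
- tab_spare1 (a point): Middle of the outer end of the cap's thumb tab, a round vial that starts shut (leave alone). Same sizes as at tab_done.
- cap_spare1 (a joint): Opening angle of the cap, a round vial that starts shut (leave alone), rad: 0 shut, 1.57 upright, 2.2 end stop, leaning back. Hinge and catch as cap_done. Starts at 0.
- hinge_spare2 (a point): Middle of the cap's hinge axis, the other round vial that starts shut (leave alone). Same frame and offsets as hinge_done.
- tab_spare2 (a point): Middle of the outer end of the cap's thumb tab, the other round vial that starts shut (leave alone). Same sizes as at tab_done.
- cap_spare2 (a joint): Opening angle of the cap, the other round vial that starts shut (leave alone), rad: 0 shut, 1.57 upright, 2.2 end stop, leaning back. Hinge and catch as cap_done. Starts at 0.
- dish: Loose bystander: small white ceramic bowl, 76 mm across, 28 mm high; origin at the centre of its underside.
- weight: Loose bystander: steel knob weight, 28 mm across, 43 mm high; origin at the centre of its underside.
- spatula: Loose bystander: steel spoon-ended spatula lying flat, 160 mm long, 20 mm thick; origin at the centre of its underside.
- jar: Loose bystander: white jar with label, 64 mm across, 95 mm high; origin at the centre of its underside.
- carton: Loose bystander: cardboard carton 60 x 90 x 50 mm; origin at the centre of its underside.
- beaker: Loose bystander: glass beaker, 66 mm across, 85 mm high; origin at the centre of its underside.
- stopper: Loose bystander: black stopper, 38 mm across, 18 mm high; origin at the centre of its underside.

How it is judged:
On the way, in this order (a step that is already met when the one before it is completed fails the run):
1. the cap that was open is snapped shut and stays so untouched (value of joint cap_done below 0.06 rad and contact force between vial_done and the fingers below 0.2 N), for 0.3 s.
2. the cap of the square vial has popped off its catch (value of joint cap_next above 0.3 rad), for 0.1 s.
At the end, for the whole second after the job is handed in: the square vial's cap stands open at rest beyond 1.5 rad (about upright or past it); the caps of the three round vials are shut (under 0.06 rad) (value of joint each of cap_done, cap_spare1, cap_spare2 below 0.06 rad and value of joint cap_next above 1.5 rad and velocity of joint cap_next between -0.1 and 0.1 rad/s); the robot touches nothing.
It fails at once if the cap of a round bystander vial is lifted (more than 0.15 rad) (value of joint any of cap_spare1, cap_spare2 above 0.15 rad).
It fails at once if the disc of the cap to be shut (cap_done_c1) is pressed with more than 40 N (contact force between cap_done_c1 and the fingers above 40 N).
It fails at once if a loose bystander is shoved more than 30 mm (distance of any of dish, weight, spatula, jar, carton, beaker, stopper from where it was at the start of the episode above 0.03 m).
It also fails if it takes over 67 s, if anything falls off the work surface, if the arm or the gripper's body presses on something with over 40 N, if the wrist force passes 120 N, or if a joint passes its speed limit or range.

## Robot

A 6-joint arm with a two-finger parallel gripper is mounted at the origin on the work surface. World frame = base frame: x ahead of the robot, y to its left, z up, the work surface at z = 0. Lengths are in m, angles in rad, forces in N, time in s.
With the tool pointing down it reaches from about 0.4 to 0.825 m from the base axis. Payload 7 kg.
Tool frame: the origin (TCP) lies midway between the tips of the shut fingers; the grasp point (between the pads) lies 19 mm behind it (arm.hold_point_z is the distance from the TCP to the grasp point, in m); z points along the fingers, x is the direction in which the jaws open and shut, and the axes are right-handed (so a half turn about z gives the same grasp; the last joint's range is limited). The gripper opens to 88 mm and grips with 3 to 60 N. Pads are 19 mm wide; open, the fingers measure 130 mm over their backs; the gripper's body (78 mm by 193 mm) begins 47 mm behind the grasp point.
Start: joints at [-0.93, 0.359, 0.012, 0, -1.224, -0.288], TCP at [0.233, -0.633, 0.227] pointing down, gripper open.
Joint ranges: [-3.07, 3.07], [-1.43, 2.12], [-1.02, 1.25], [-3.03, 1.67], [-3.05, -0], [-3.03, 3.03]. Speed limits (rad/s): [2.39, 2.39, 3.01, 3.14, 3.14, 3.14].

## Interface

Orientations are given as [roll, pitch, yaw] about the fixed x, y, z axes, in that order (R = Rz(yaw) Ry(pitch) Rx(roll)).
In Python, from station import readout, viewer, job, arm gives the robot as it stands.
- The arm moves only by the tool apply_moves, never from a script. Its argument "deltas" is text: rows parted by semicolons, each of 4 numbers parted by spaces: the shift along the tool's x, y, z in cm, then the turn about the tool's z in rad. A call has 1 to 10 rows; each row shifts and turns the commanded pose from where the row before left it, along the tool's axes as they then stand; what a row does not reach is not made up. A row lasts 1/8 s, in which the tool goes at most 62.5 mm and 10.7 degrees, less where a joint would pass 70% of its speed; a pose out of reach is approached as far as the arm can. A call is refused whole if a number of a shift passes 6.25 or a number of a turn 0.188, either way. A call with a gripper value outside its range is refused whole. "gripper" is the closure, from -1 (fully open) to 1 (shut), so that 0 is half open, set as the call begins (left out, the last holds). The fingers move at their own pace and stop on an object; "squeeze" is the grip in N (left out, the last holds). Time passes only in rows, so rows that do not move let the fingers close. It gives the time, the measured TCP pose, the force and the opening at its end, in the units of the state.
- readout.get_state(): the state, without advancing time (a new reading comes with each control period).
- viewer.grab_frame(name): name is "scene" or "top" or "wrist"; returns a dict with "image" (384x512x3 uint8, red, green, blue), "camera_matrix" (3x3 intrinsics, pixels), "k1" (the pictures are not rectified: a ray, as slopes to the right and down, at radius r is drawn at 1 + k1 r^2 times it, then the intrinsics apply), "cam_to_world" (4x4, takes a point from camera to world coordinates). Camera axes: x right, y up, looking along -z (the intrinsics and any distortion apply to the point x, -y, -z); pixel columns grow to the right and rows downward; lengths in m; the calibration is good to about 2 mm. A picture is of the moment at which its call begins. There is no depth.
- job.job_done(): hands the job in, once; it reports no verdict.
Trained networks look in the newest picture that a camera, given by its name, has taken for a name from the list of things; names that differ only in an ending like _2 or _b are one class to them, and where a whole thing is asked for, a point or a joint stands for the part that bears it (a point fixed in the world has none). Each returns a list of dicts, best first, with "conf" (0 to 1); they miss things now and then, are a little off and sometimes report something else, mostly with a low value. They report only what shows in the picture. A call takes as long as a camera call.
- viewer.silhouettes(camera, query): "region" (384x512 bool, what is visible of it) and "extent" ([left, top, width, height] in pixels, round what is visible of it).
The state is a dict: "t": time; "q": joint angles; "qd": joint speeds; "joint_efforts": joint torques, N m; "eef_pos": TCP position; "ee_rot": TCP orientation; "force": force on the tool from outside, world axes, zero at the start; "moment": the same for the moment, N m; "width": finger opening in m.
Only numpy, scipy, OpenCV 4.12 (cv2) and the standard library are available. Lean on these libraries where they do the work, as an engineer would, in place of code of your own. Each camera call takes 0.05 s, during which the arm holds its last target.

## Working session

There is one attempt and no reset: what is moved stays moved. The work goes in short steps, Python scripts to look and compute and a tool call to move; the robot and the scene stay as the last step left them, time stands still between calls to the robot, and variables do not carry over. Pictures are saved under pics/ and viewed, and the job is handed in when it is done.

Besides the shell and the picture viewer there is one more tool, called after "Request:" as name(argument=value, ...) on one line, values as JSON. apply_moves: Moves the arm, as the interface text tells. Its arguments: {"type":"object","properties":{"deltas":{"type":"string"},"gripper":{"type":"number"},"squeeze":{"type":"number"}},"required":["deltas"]}

```bash
ls; mkdir -p pics; python3 - <<'E'
from station import readout, viewer, job, arm
import cv2
for n in ["scene","top","wrist"]:
    f=viewer.grab_frame(n); cv2.imwrite(f"pics/{n}0.png",f["image"][:,:,::-1]); print(n,f["camera_matrix"],f["k1"],f["cam_to_world"])
print(readout.get_state())
print([a for a in dir(arm) if a[0]!='_'], arm.hold_point_z)
E
```

```text
pics
scene [[353.53344524   0.         259.0092603 ]
 [  0.         353.53344524 192.45552858]
 [  0.           0.           1.        ]] -0.0742046125731508 [[ 0.75638407 -0.53145156  0.38136908  0.89383447]
 [ 0.65406759  0.60656615 -0.45196581 -0.40387933]
 [ 0.00887236  0.59130089  0.80640222  0.80156854]
 [ 0.          0.          0.          1.        ]]
top [[490.30068124   0.         257.76065676]
 [  0.         490.30068124 182.8130026 ]
 [  0.           0.           1.        ]] -0.1869998393086843 [[-0.01614764  0.99499684 -0.09859282  0.43897896]
 [-0.99977563 -0.01741942 -0.0120521   0.01805493]
 [-0.01370923  0.09837608  0.99505487  1.32339487]
 [ 0.          0.          0.          1.        ]]
wrist [[317.05865963   0.         254.62922907]
 [  0.         317.05865963 186.12619705]
 [  0.           0.           1.        ]] 0.02434966058435016 [[-3.45269433e-01 -8.99889320e-01 -2.66436167e-01  1.59179115e-01]
 [ 9.38503361e-01 -3.30858287e-01 -9.87128919e-02 -6.59409166e-01]
 [ 6.78063507e-04 -2.84133782e-01  9.58784404e-01  3.85415079e-01]
 [ 0.00000000e+00  0.00000000e+00  0.00000000e+00  1.00000000e+00]]
{'t': 0.15, 'q': array([-9.29936741e-01,  3.59222848e-01,  1.12826031e-02, -2.56021314e-04,
       -1.22411668e+00, -2.88101633e-01]), 'qd': array([ 0.00069231, -0.00181206,  0.00379439,  0.00025116, -0.00061554,
       -0.00140042]), 'joint_efforts': array([-2.18911873e-04, -5.83274674e+01,  2.93296748e+01,  7.00116545e+00,
        8.89286748e-03, -1.11154384e-04]), 'eef_pos': array([ 0.23305147, -0.63309676,  0.22584313]), 'ee_rot': array([-3.14146523e+00, -1.27703881e-03,  1.92346706e+00]), 'force': array([ 0.74668212, -0.22966716, -0.21132426]), 'moment': array([ 0.00254008, -0.00885319,  0.03460498]), 'width': 0.0879106743969083}
['Unreachable', 'hold_point_z'] 0.0188
```

View pics/scene0.png

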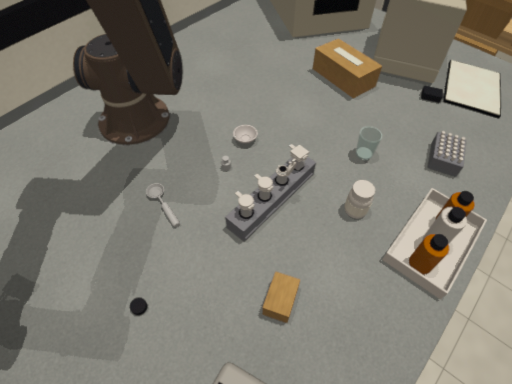

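View pics/top0.png

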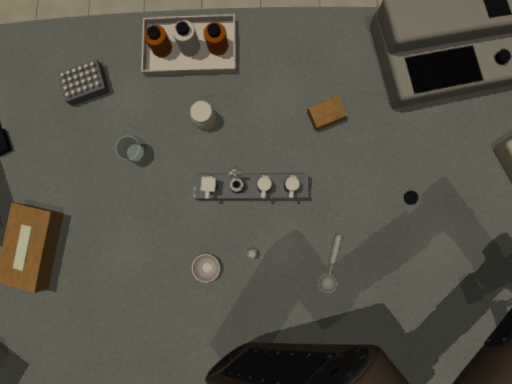

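```bash
cat > h.py <<'E'
from station import readout, viewer, job, arm
import cv2, numpy as np
def undist(f,uv):
    K=f["camera_matrix"]; return cv2.undistortPoints(np.array(uv,float).reshape(-1,1,2),K,np.array([f["k1"],0,0,0,0.]),None,None).reshape(-1,2)
def rays(f,uv):
    p=undist(f,uv); T=f["cam_to_world"]; d=np.c_[p[:,0],-p[:,1],-np.ones(len(p))]@T[:3,:3].T
    return T[:3,3],d
def atz(f,uv,z):
    o,d=rays(f,uv); return o+d*((z-o[2])/d[:,2])[:,None]
def proj(f,P):
    T=f["cam_to_world"]; c=(np.atleast_2d(P)-T[:3,3])@T[:3,:3]
    x=c[:,0]/-c[:,2]; y=-c[:,1]/-c[:,2]; s=1+f["k1"]*(x*x+y*y); K=f["camera_matrix"]
    return np.c_[K[0,0]*x*s+K[0,2],K[1,1]*y*s+K[1,2]]
E
python3 - <<'E'
from h import *
import numpy as np
for cam in ["top","scene"]:
    f=viewer.grab_frame(cam)
    for q in ["rack","vial_done","vial_next","tab_done","tab_next","tab_spare1","cap_done","cap_next","cap_spare1"]:
        for r in viewer.silhouettes(cam,q)[:4]:
            ys,xs=np.nonzero(r["region"]); print(cam,q,round(r["conf"],2),r["extent"],xs.mean().round(1),ys.mean().round(1),len(xs))
E
```

```text
top rack 0.75 [190.9, 172.2, 119.6, 26.1] 251.9 186.8 2129
top vial_done 0.78 [229.6, 168.0, 14.9, 22.8] 235.2 179.5 246
top vial_next 0.53 [199.1, 174.2, 13.5, 24.5] 207.6 184.5 246
top vial_next 0.36 [227.2, 168.5, 16.0, 24.0] 235.1 179.5 239
top tab_done 0.68 [193.2, 256.0, 29.6, 27.9] 205.5 267.6 613
top tab_done 0.56 [228.0, 169.4, 10.8, 9.2] 234.3 172.8 65
top tab_done 0.47 [191.1, 102.1, 23.7, 26.3] 202.7 115.5 611
top tab_next 0.5 [198.0, 175.9, 19.6, 23.7] 207.4 184.6 240
top tab_next 0.15 [406.4, 191.1, 13.1, 11.3] 410.8 197.1 138
top tab_spare1 0.64 [288.4, 177.0, 8.4, 20.1] 291.3 185.2 160
top tab_spare1 0.63 [258.0, 174.2, 10.0, 25.2] 263.3 183.5 148
top tab_spare1 0.59 [256.0, 177.8, 13.6, 20.5] 263.6 184.9 186
top cap_done 0.65 [229.1, 170.0, 13.5, 7.6] 234.3 172.9 92
top cap_next 0.77 [199.8, 176.3, 18.6, 18.8] 207.5 184.7 238
top cap_next 0.54 [189.5, 103.4, 25.9, 26.9] 202.5 115.5 557
top cap_next 0.34 [249.9, 250.8, 6.9, 7.4] 251.9 253.1 64
top cap_spare1 0.57 [227.2, 169.7, 11.0, 7.8] 234.4 173.0 88
top cap_spare1 0.53 [286.6, 174.5, 10.8, 21.9] 291.5 184.9 182
to
[... 311 characters left out ...]
scene vial_next 0.58 [286.3, 143.2, 23.8, 25.6] 298.3 155.1 327
scene vial_next 0.56 [129.0, 298.5, 19.5, 18.9] 137.9 305.9 223
scene tab_next 0.45 [289.0, 141.8, 20.9, 15.3] 298.0 151.2 175
scene tab_spare1 0.68 [235.8, 194.3, 18.9, 14.8] 245.2 199.9 179
scene tab_spare1 0.66 [252.6, 169.2, 23.3, 19.5] 263.7 181.2 178
scene cap_done 0.45 [286.2, 163.9, 6.7, 10.6] 290.2 167.3 55
scene cap_next 0.46 [255.6, 169.8, 19.3, 16.7] 264.4 181.9 153
scene cap_next 0.45 [289.9, 147.2, 15.0, 13.5] 297.4 151.8 158
scene cap_next 0.44 [238.5, 194.4, 15.6, 12.8] 245.2 200.0 174
scene cap_spare1 0.69 [235.9, 194.3, 19.3, 10.9] 245.1 199.8 177
scene cap_spare1 0.51 [254.1, 176.9, 15.8, 14.5] 264.0 181.0 173
```

```bash
python3 - <<'E'
from h import *
a=cv2.imread("pics/top0.png")[155:215,180:320]; b=cv2.imread("pics/scene0.png")[135:245,215:325]
cv2.imwrite("pics/topz.png",cv2.resize(a,None,fx=5.7,fy=5.7,interpolation=cv2.INTER_CUBIC)); cv2.imwrite("pics/scz.png",cv2.resize(b,None,fx=5.4,fy=5.4,interpolation=cv2.INTER_CUBIC))
ft=viewer.grab_frame("top"); fs=viewer.grab_frame("scene")
for z in (0.055,0.09): print(z,atz(ft,[(207.5,184.6),(237,185),(263.5,184.8),(291.4,185.2)],z).round(4),"rackends", atz(ft,[(194,186),(309,187)],z).round(4))
# triangulate cap centroids
def tri(a,b):
    o1,d1=rays(ft,[a]);o2,d2=rays(fs,[b]);d1=d1[0];d2=d2[0]
    A=np.c_[d1,-d2];s=np.linalg.lstsq(A,o2-o1,rcond=None)[0];p=o1+s[0]*d1;q=o2+s[1]*d2
    return ((p+q)/2).round(4),np.linalg.norm(p-q).round(4)
print(tri((207.5,184.6),(297.7,151.5)),tri((263.5,184.8),(263.9,181)),tri((291.4,185.1),(245.2,199.9)))
for n,p in dict(dish=(205.5,267.6),weight=(252,253),jar=(202.5,115.5)).items(): print(n,atz(ft,[p],0.04))
E
```

```text
0.055 [[ 0.5623  0.1646  0.055 ]
 [ 0.5599  0.0875  0.055 ]
 [ 0.5592  0.0186  0.055 ]
 [ 0.5569 -0.0539  0.055 ]] rackends [[ 0.5592  0.2     0.055 ]
 [ 0.5514 -0.0996  0.055 ]]
0.09 [[ 0.5589  0.1605  0.09  ]
 [ 0.5565  0.0856  0.09  ]
 [ 0.5559  0.0186  0.09  ]
 [ 0.5536 -0.0519  0.09  ]] rackends [[ 0.5559  0.195   0.09  ]
 [ 0.5483 -0.0963  0.09  ]]
(array([0.5558, 0.1573, 0.1073]), np.float64(0.0037)) (array([0.5536, 0.0182, 0.1109]), np.float64(0.0009)) (array([ 0.5528, -0.0511,  0.1028]), np.float64(0.0002))
dish [[0.34616462 0.17359599 0.04      ]]
weight [[0.3827512  0.05156702 0.04      ]]
jar [[0.75048728 0.17915556 0.04      ]]
```

View pics/topz.png

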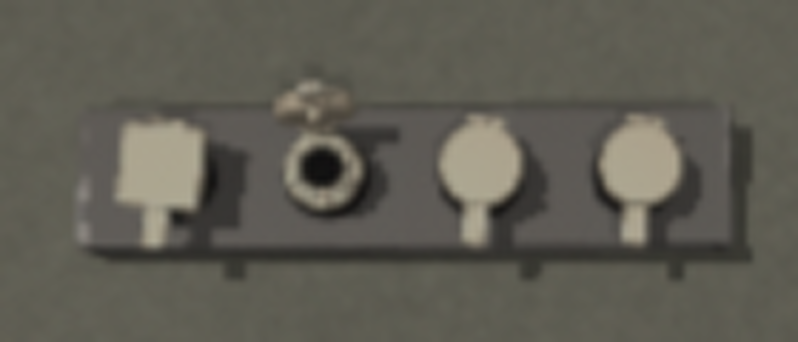

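View pics/scz.png

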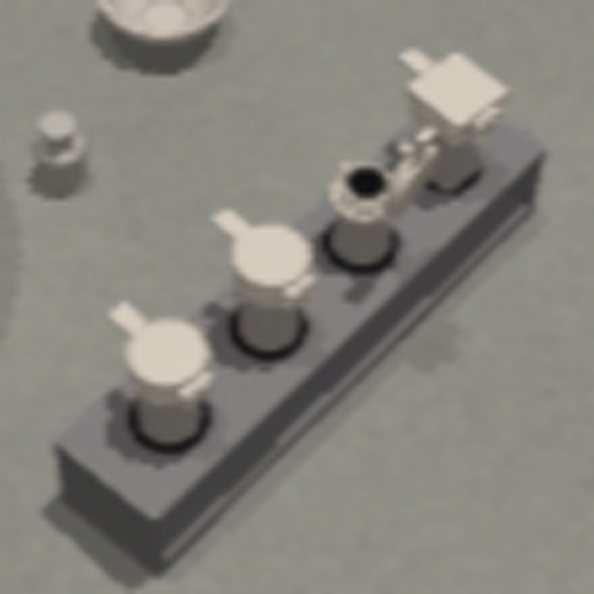

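Request:
apply_moves(deltas="0 0 0 0.176;0 0 0 0.176;5 3 -0.7 0;5 3 -0.7 0;5 3 -0.7 0;5 3 -0.7 0;5 3 -0.7 0;5 3 -0.7 0;5 3 -0.7 0;5 3 -0.7 0", gripper=1)

```text
t: 2.5
eef_pos: [0.4736, -0.2314, 0.2832]
ee_rot: [3.141, 0.0, 1.572]
force: [2.2, -0.6, -0.6]
width: 0.0007
```

Request:
apply_moves(deltas="5.4 0 0 0;5.4 0 0 0;5.4 0 0 0;5.4 0 0 0;5.4 0 0 0;5.4 0 0 0;0 0 0 0;0 0 0 0")

```text
t: 3.5
eef_pos: [0.4725, 0.0909, 0.2826]
ee_rot: [-3.142, 0.0, 1.573]
force: [0.6, 0.3, 0.5]
width: 0.0007
```

```bash
python3 - <<'E'
from h import *
print(readout.get_state())
f=viewer.grab_frame("wrist"); cv2.imwrite("pics/w1.png",cv2.resize(f["image"][:,:,::-1],(800,600),interpolation=cv2.INTER_CUBIC))
print(f["cam_to_world"])
np.save("w1.npy",f,allow_pickle=True)
E
```

```text
{'t': 3.5, 'q': array([ 6.00145174e-01, -1.23725625e-03, -3.07472686e-01,  2.74695084e-05,
       -1.26462400e+00, -2.16903247e+00]), 'qd': array([-0.02733984, -0.00496216, -0.00437618,  0.00105234, -0.00030329,
       -0.00116896]), 'joint_efforts': array([  0.93125671, -29.22882378,  29.79096115,   6.98353931,
        -0.05022123,  -0.04730164]), 'eef_pos': array([0.47248214, 0.09091774, 0.28260144]), 'ee_rot': array([-3.14155526e+00,  5.71836998e-05,  1.57271364e+00]), 'force': array([0.57346218, 0.30264335, 0.4769597 ]), 'moment': array([-0.04465723, -0.01671566, -0.0167729 ]), 'width': 0.0007319408049225858}
[[-1.74295692e-03 -9.58677252e-01 -2.84490579e-01  3.93772984e-01]
 [ 9.99998035e-01 -1.93954909e-03  4.09321449e-04  9.11961417e-02]
 [-9.44190604e-04 -2.84489306e-01  9.58678749e-01  4.42274168e-01]
 [ 0.00000000e+00  0.00000000e+00  0.00000000e+00  1.00000000e+00]]
```

View pics/w1.png

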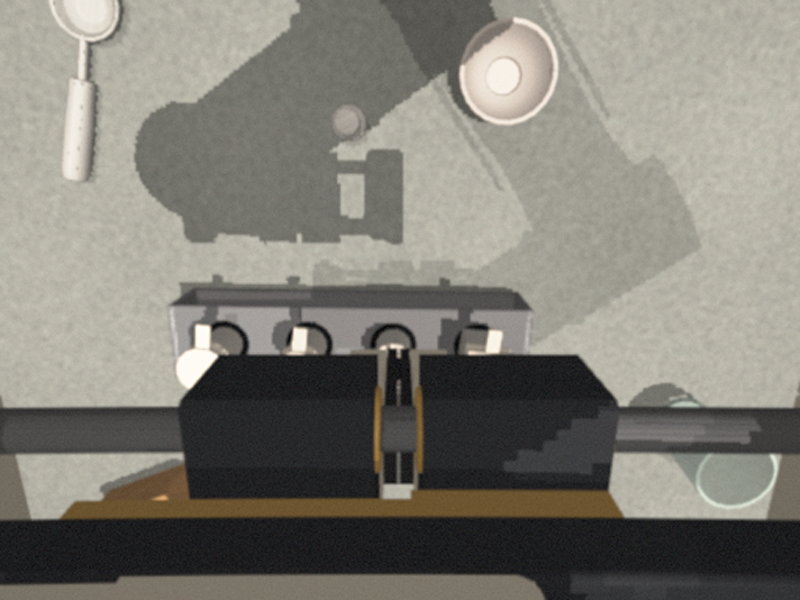

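Request:
apply_moves(deltas="0 5 0 0;0 5 0 0;0 5 0 0;0 0 0 0;0 0 0 0")

```text
t: 4.18
eef_pos: [0.6224, 0.0894, 0.282]
ee_rot: [-3.14, 0.0, 1.569]
force: [0.2, 0.8, -0.1]
width: 0.0007
```

```bash
python3 - <<'E'
from h import *
print(readout.get_state()["eef_pos"])
f=viewer.grab_frame("wrist"); cv2.imwrite("pics/w2.png",cv2.resize(f["image"][40:300,90:430][:,:,::-1],None,fx=2.3,fy=2.3,interpolation=cv2.INTER_CUBIC))
cv2.imwrite("pics/w2raw.png",f["image"][:,:,::-1])
np.save("w2.npy",f,allow_pickle=True)
E
```

```text
[0.62244438 0.08941556 0.28198816]
```

View pics/w2.png

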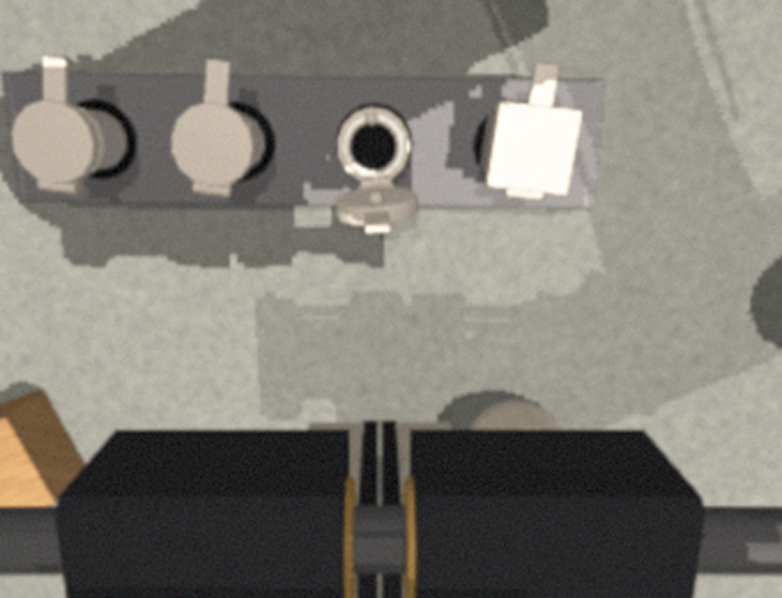

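```bash
cat > fit.py <<'E'
from h import *
from scipy.optimize import least_squares
f=np.load("w2.npy",allow_pickle=True).item()
import pickle
ft=viewer.grab_frame("top"); fs=viewer.grab_frame("scene")
c=lambda x,y:(x/2.3+90-.25,y/2.3+40-.25)
# local offset (x away, y, z) rel hinge; vial name -> obs
W={'next':[((-37,18,6),(582,109)),((-37,-18,6),(499,101)),((-1,18,6),(568,196)),((-1,-18,6),(487,186)),((-54,0,4),(546,65))],
   's1':[((-19,0,6),(214,143)),((-54,0,4),(217,60))],
   's2':[((-19,0,6),(57,143)),((-54,0,4),(55,57))],
   'done':[((-19,0,-2),(373.5,144)),((-2,0,0),(376,183))]}
T={'next':[((-23,0,6),(207.4,184.7))],'s1':[((-23,0,6),(263.5,184.8))],'s2':[((-23,0,6),(291.4,185.1))],'done':[((-19,0,-2),(180+322/5.7,155+168/5.7))]}
S={'next':[((-23,0,6),(297.7,151.5))],'s1':[((-23,0,6),(263.9,181))],'s2':[((-23,0,6),(245.2,199.9))],'done':[((-19,0,-2),(215+364/5.4,135+184/5.4))]}
N=['next','done','s1','s2']
def res(p,full=False):
    hz=p[0]; r=[]
    for i,n in enumerate(N):
        x,y,a=p[1+3*i:4+3*i]; R=np.array([[np.cos(a),-np.sin(a),0],[np.sin(a),np.cos(a),0],[0,0,1]])
        for F,O,g,w in((f,W,c,1),(ft,T,lambda *u:u,.7),(fs,S,lambda *u:u,.7)):
            if not use[F is ft or 2*(F is fs)]: continue
            P=np.array([R@(np.array(o[0])/1e3)+[x,y,hz] for o in O[n]])
            r.append(((proj(F,P)-np.array([g(*o[1]) for o in O[n]]))*w).ravel())
    r.append(1e-3*np.array(p[3::3])/0.1)
    return np.concatenate(r)
p0=[.1]+sum([[.575,.16-.07*i,0] for i in range(4)],[])
for use in ([1,0,0],[1,1,1],[0,1,1]):
    s=least_squares(res,p0,loss='soft_l1')
    print(use,'hz',s.x[0].round(4),s.x[1:].reshape(4,3).round(4).tolist(),'rms',np.sqrt(np.mean(s.fun**2)).round(2)); 
E
python3 fit.py
```

```text
[1, 0, 0] hz 0.1052 [[0.5748, 0.1554, -0.101], [0.5729, 0.0882, 0.0638], [0.5726, 0.0155, -0.0954], [0.5723, -0.0525, -0.0839]] rms 0.23
[1, 1, 1] hz 0.1018 [[0.5749, 0.1561, -0.101], [0.5733, 0.0882, 0.0674], [0.5727, 0.0151, -0.0881], [0.5724, -0.0538, -0.0804]] rms 0.53
[0, 1, 1] hz 0.1007 [[0.5787, 0.1579, 0.0033], [0.5765, 0.0866, -0.0011], [0.576, 0.019, -0.0055], [0.5764, -0.0517, 0.0047]] rms 0.25
```

Request:
apply_moves(deltas="0 2.3 0 0;0 0 5 0;0 0 5 0;0 0 5.2 0;0 0 0 0;0 0 0 0")

```text
t: 5.08
eef_pos: [0.6468, 0.0913, 0.1333]
ee_rot: [3.139, -0.0, 1.573]
force: [0.3, 0.3, 1.6]
width: 0.0002
```

Request:
apply_moves(deltas="0 -2 0 0;0 -2 0 0;0 -1.5 0 0;0 -1.5 0 0;0 -1.5 0 0;0 -1 0 0;0 0 0 0")

```text
t: 5.95
eef_pos: [0.55, 0.0909, 0.1307]
ee_rot: [-3.141, 0.0, 1.572]
force: [0.4, -0.5, 0.9]
width: 0.0005
```

```bash
python3 - <<'E'
from h import *
print(readout.get_state()["eef_pos"],readout.get_state()["force"])
for n,(a,b,c,d) in dict(wrist=(40,300,90,430),scene=(110,250,180,350)).items():
    f=viewer.grab_frame(n); cv2.imwrite(f"pics/{n}3.png",cv2.resize(f["image"][a:b,c:d][:,:,::-1],None,fx=2.3 if n=='wrist' else 4,fy=2.3 if n=='wrist' else 4,interpolation=cv2.INTER_CUBIC))
E
```

```text
[0.54995426 0.09088121 0.13072435] [ 0.38715661 -0.54998152  0.89278028]
```

View pics/wrist3.png

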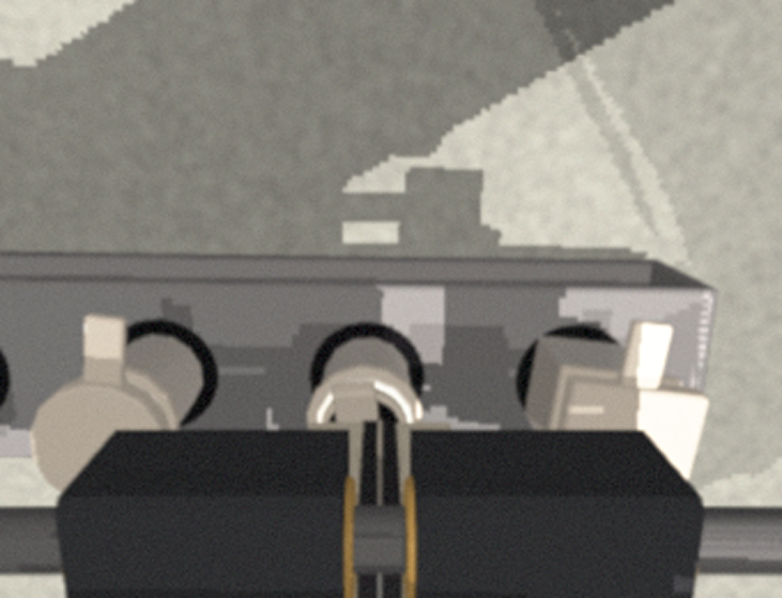

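View pics/scene3.png

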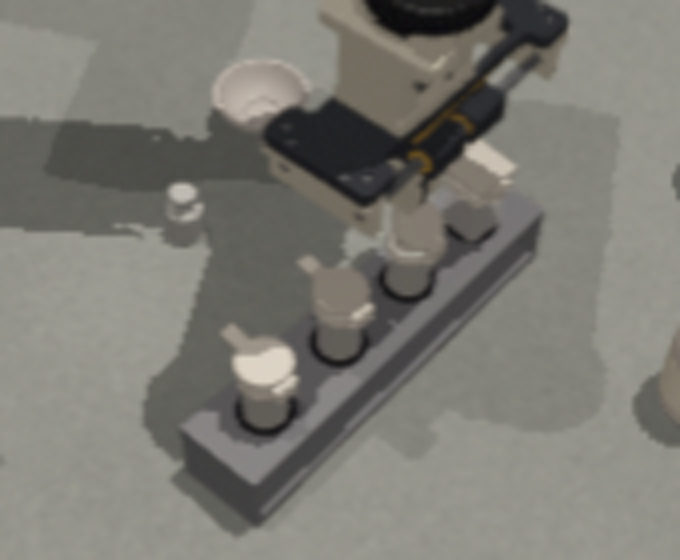

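Request:
apply_moves(deltas="0 -0.2 0.5 0;0 0 0.5 0;0 0 0.2 0;0 0 0 0;0 0 0 0")

```text
t: 6.68
eef_pos: [0.5488, 0.0909, 0.1186]
ee_rot: [3.141, -0.0, 1.572]
force: [0.0, -0.0, -0.6]
width: 0.0008
```

Request:
apply_moves(deltas="0 0 0.2 0;0 0 0.2 0;0 0 0 0;0 0 0 0")

```text
t: 7.18
eef_pos: [0.5487, 0.0909, 0.1145]
ee_rot: [3.141, -0.0, 1.572]
force: [-0.6, 0.2, -0.2]
width: 0.0002
```

Request:
apply_moves(deltas="0 0 0.15 0;0 0 0 0;0 0 0 0")

```text
t: 7.55
eef_pos: [0.5486, 0.0908, 0.113]
ee_rot: [-3.141, 0.0, 1.572]
force: [-0.1, -0.3, 1.2]
width: 0.0004
```

Request:
apply_moves(deltas="0 0 0.15 0;0 0 0 0;0 0 0 0")

```text
t: 7.92
eef_pos: [0.5486, 0.0908, 0.1115]
ee_rot: [-3.142, 0.0, 1.572]
force: [-0.5, -0.2, -0.4]
width: 0.0003
```

Request:
apply_moves(deltas="0 0 0.1 0;0 0 0 0;0 0 0 0")

```text
t: 8.3
eef_pos: [0.5486, 0.0909, 0.1106]
ee_rot: [3.142, -0.0, 1.572]
force: [0.6, 0.3, -0.6]
width: 0.0004
```

Request:
apply_moves(deltas="0 0 0.1 0;0 0 0 0;0 0 0 0")

```text
t: 8.68
eef_pos: [0.5487, 0.0909, 0.1097]
ee_rot: [3.141, -0.0, 1.572]
force: [0.6, 0.2, 1.9]
width: 0.0001
```

Request:
apply_moves(deltas="0 0 0.1 0;0 0 0 0;0 0 0 0")

```text
t: 9.05
eef_pos: [0.5487, 0.0909, 0.1094]
ee_rot: [3.141, -0.0, 1.572]
force: [-3.7, 0.5, 9.1]
width: 0.0006
```

Request:
apply_moves(deltas="0 0 0.1 0;0 0 0 0;0 0 0 0")

```text
t: 9.43
eef_pos: [0.5487, 0.0909, 0.1092]
ee_rot: [3.141, -0.0, 1.572]
force: [-6.9, -0.3, 16.0]
width: 0.0005
```

Request:
apply_moves(deltas="0 0 0.1 0;0 0 0 0;0 0 0 0")

```text
t: 9.8
eef_pos: [0.5488, 0.0909, 0.109]
ee_rot: [3.14, -0.0, 1.572]
force: [-9.4, 1.0, 23.4]
width: 0.0003
```

```bash
cat > look.py <<'E'
from h import *
import sys
k=sys.argv[1]
print(readout.get_state()["eef_pos"],readout.get_state()["force"],readout.get_state()["moment"])
for n,(a,b,c,d,s) in dict(wrist=(120,300,90,430,2.3),scene=(130,230,220,330,6),top=(140,220,180,320,5)).items():
    f=viewer.grab_frame(n); cv2.imwrite(f"pics/{n}{k}.png",cv2.resize(f["image"][a:b,c:d][:,:,::-1],None,fx=s,fy=s,interpolation=cv2.INTER_CUBIC))
E
python3 look.py 4
```

```text
[0.54875488 0.09087072 0.10904187] [-9.38487138  1.01846494 23.41557   ] [ 0.24287699  3.62130645 -0.00381113]
```

View pics/wrist4.png

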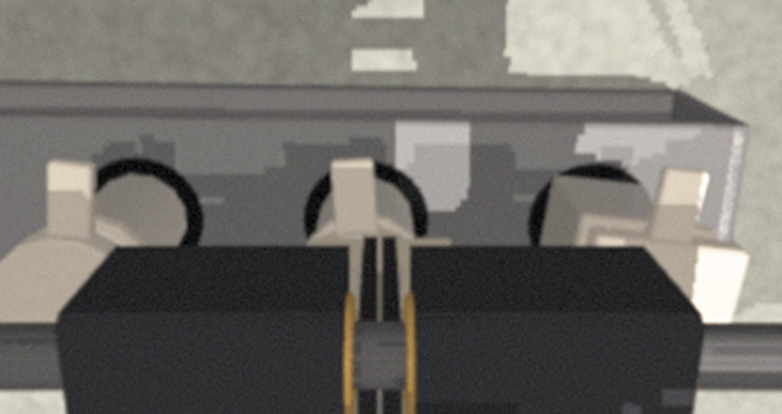

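View pics/scene4.png

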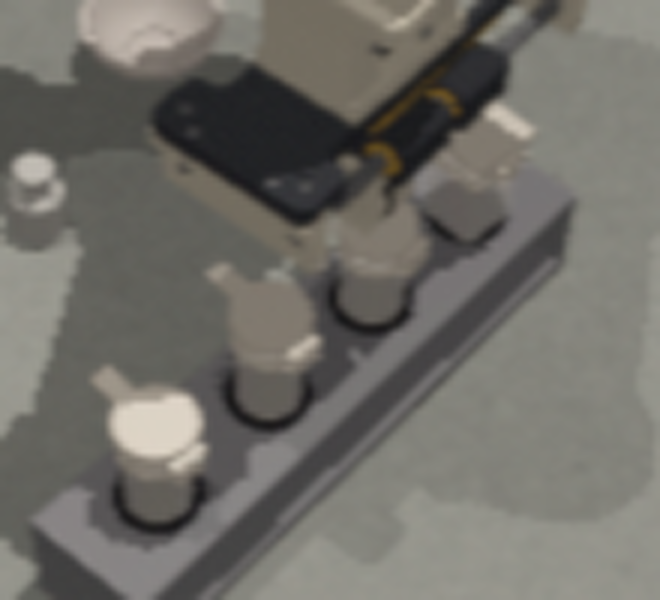

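Request:
apply_moves(deltas="0 0 -0.3 0;0 0 -0.5 0;0 0 -2 0;0 0 -5 0;0 0 -5 0;0 4 -4 0;0 4 0 0;0 0 0 0;0 0 0 0")

```text
t: 11.08
eef_pos: [0.6282, 0.0907, 0.2736]
ee_rot: [-3.14, 0.001, 1.571]
force: [0.1, -0.4, 1.0]
width: 0.0003
```

```bash
python3 - <<'E'
from h import *
print(readout.get_state()["eef_pos"],readout.get_state()["force"])
f=viewer.grab_frame("wrist"); cv2.imwrite("pics/w5.png",cv2.resize(f["image"][40:300,90:430][:,:,::-1],None,fx=2.3,fy=2.3,interpolation=cv2.INTER_CUBIC))
np.save("w5.npy",f,allow_pickle=True)
E
```

```text
[0.62816783 0.09067988 0.27357238] [ 0.11536624 -0.40178149  0.99822414]
```

View pics/w5.png

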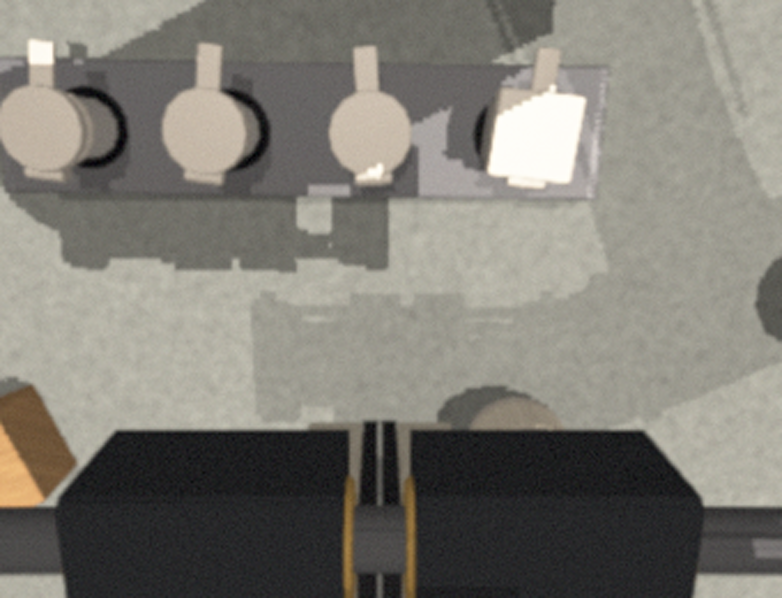

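```bash
cat > fit2.py <<'E'
from h import *
from scipy.optimize import least_squares
c=lambda p:np.array(p)/2.3+[90-.25,40-.25]
L=np.array([(-37,18,6),(-37,-18,6),(-1,18,6),(-1,-18,6),(-54,0,4)])/1e3
O=[("w5.npy",[(587,96),(500,88),(574,185),(487,177),(548,48)]),("w2.npy",[(582,109),(499,101),(568,196),(487,186),(546,65)])]
for n,o in O:
  f=np.load(n,allow_pickle=True).item()
  for fx in (None,.103):
    def res(p):
        z=p[3] if fx is None else fx
        a=p[2];R=np.array([[np.cos(a),-np.sin(a),0],[np.sin(a),np.cos(a),0],[0,0,1]])
        return (proj(f,L@R.T+[p[0],p[1],z])-c(o)).ravel()
    s=least_squares(res,[.575,.155,-.1,.1]); p=s.x
    R=np.array([np.cos(p[2]),np.sin(p[2])])
    print(n,fx,p.round(4),np.abs(s.fun).max().round(2),"grip@48",(p[:2]-.048*R).round(4))
E
python3 fit2.py
```

```text
w5.npy None [ 0.5752  0.1547 -0.085   0.1116] 0.62 grip@48 [0.5274 0.1588]
w5.npy 0.103 [ 0.5752  0.1565 -0.0853  0.1   ] 1.09 grip@48 [0.5273 0.1606]
w2.npy None [ 0.5748  0.1551 -0.1012  0.1064] 0.51 grip@48 [0.5271 0.16  ]
w2.npy 0.103 [ 0.5749  0.1558 -0.1013  0.1   ] 0.8 grip@48 [0.5271 0.1607]
```

Request:
apply_moves(deltas="0 0 0 0.095;3 -5.4 0 0;2.95 -5.38 0 0;0 0 4 0;0 0 4 0;0 0 0 0;0 0 0 0", gripper=0.3)

```text
t: 12.0
eef_pos: [0.5275, 0.1605, 0.1963]
ee_rot: [3.14, -0.001, 1.477]
force: [-0.3, 0.3, 0.1]
width: 0.0305
```

```bash
python3 look.py 6; python3 - <<'E'
from h import *
s=readout.get_state(); print(s["eef_pos"],s["ee_rot"],s["width"])
f=viewer.grab_frame("wrist"); cv2.imwrite("pics/w6.png",cv2.resize(f["image"][40:300,90:430][:,:,::-1],None,fx=2.3,fy=2.3,interpolation=cv2.INTER_CUBIC))
d=np.array([.5265,.1601])-s["eef_pos"][:2]; y=s["ee_rot"][2]; print("dtool",d@[np.cos(y),np.sin(y)],d@[np.sin(y),-np.cos(y)])
E
```

```text
[0.52752717 0.16047584 0.19627569] [-0.30538228  0.26557177  0.13432069] [ 0.06078372 -0.0439423  -0.03457049]
[0.5277522  0.16058293 0.19629588] [ 3.13941475e+00 -1.57582038e-03  1.47643250e+00] 0.030588468680866263
dtool -0.0005987657116199705 -0.0012011294137284302
```

View pics/w6.png

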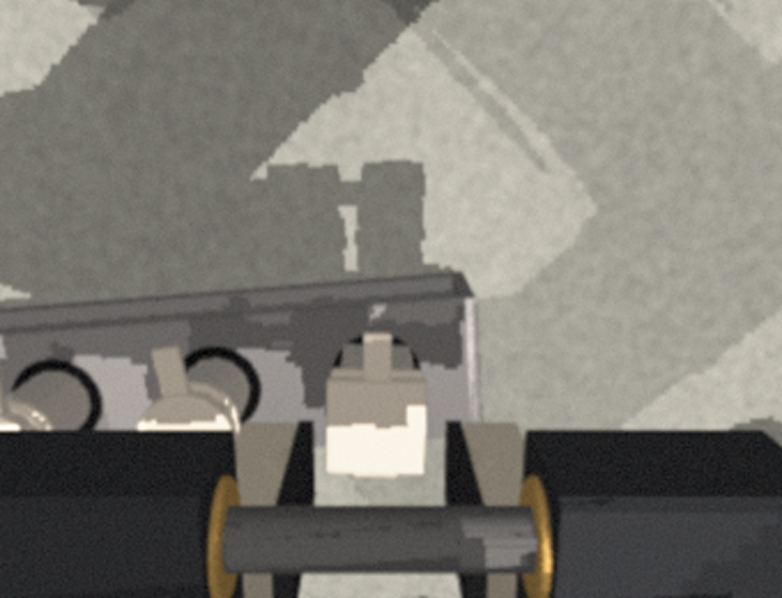

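View pics/scene6.png

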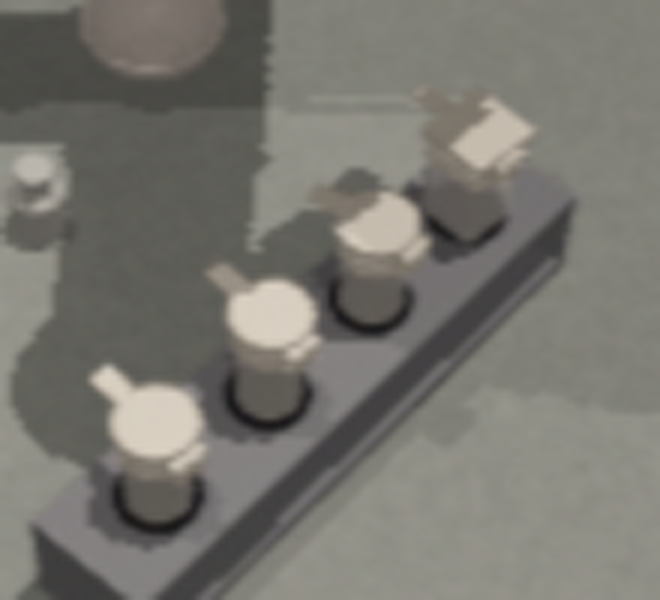

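Request:
apply_moves(deltas="0 -0.2 4 0;0 0 4 0;0 0 0 0;0 0 0 0")

```text
t: 12.7
eef_pos: [0.526, 0.1609, 0.1163]
ee_rot: [3.14, -0.001, 1.477]
force: [0.4, -0.0, 1.2]
width: 0.031
```

```bash
python3 - <<'E'
from h import *
s=readout.get_state(); print(s["eef_pos"],s["ee_rot"],s["width"])
f=viewer.grab_frame("wrist"); cv2.imwrite("pics/w7.png",cv2.resize(f["image"][40:300,90:430][:,:,::-1],None,fx=2.3,fy=2.3,interpolation=cv2.INTER_CUBIC))
y=s["ee_rot"][2]; d=np.array([.575,.156])-s["eef_pos"][:2]; print("hinge in tool",d@[np.cos(y),np.sin(y)],d@[np.sin(y),-np.cos(y)])
E
```

```text
[0.52603567 0.16090183 0.11628529] [ 3.13983392e+00 -7.30158955e-04  1.47696706e+00] 0.030985957038190327
hinge in tool -0.0002927163799814553 0.04920821400632096
```

View pics/w7.png

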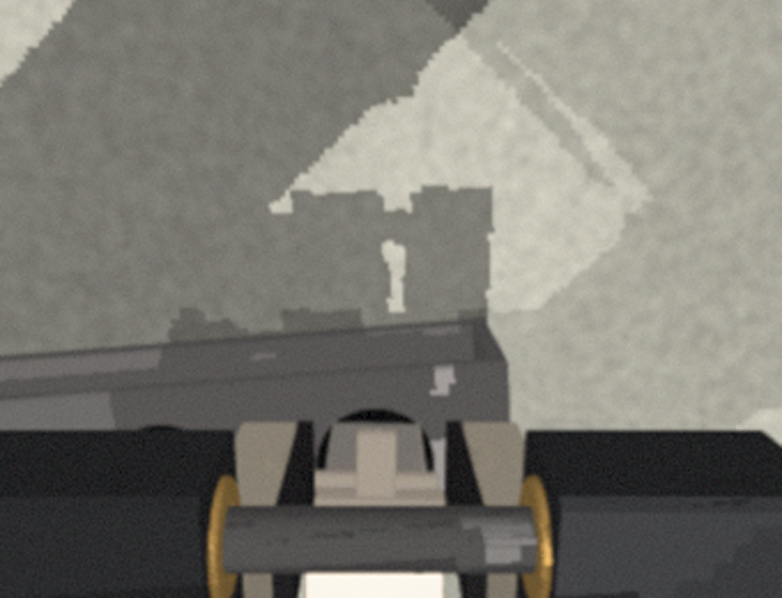

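Request:
apply_moves(deltas="0 0 0.9 0;0 0 0.9 0;0 0 0 0")

```text
t: 13.12
eef_pos: [0.5244, 0.1601, 0.0958]
ee_rot: [-3.14, 0.001, 1.476]
force: [0.1, 0.5, -0.2]
width: 0.0304
```

Request:
apply_moves(deltas="0 0 0 0;0 0 0 0;0 0 0 0;0 0 0 0;0 0 0 0;0 0 0 0", gripper=1, squeeze=25)

```text
t: 13.88
eef_pos: [0.525, 0.1603, 0.0966]
ee_rot: [3.141, 0.0, 1.477]
force: [0.4, -3.0, 1.1]
width: 0.0091
```

Request:
apply_moves(deltas="0 0.05 -0.3 0;0 0.05 -0.3 0;0 0.05 -0.3 0;0 0.1 -0.3 0;0 0.15 -0.35 0;0 0.2 -0.45 0;0 0 0 0")

```text
t: 14.75
eef_pos: [0.5319, 0.1596, 0.1172]
ee_rot: [3.14, 0.0, 1.477]
force: [3.4, -3.5, -4.4]
width: 0.0085
```

```bash
python3 look.py 8
```

```text
[0.53189379 0.15964039 0.11722536] [ 3.36621403 -3.47776057 -4.40134224] [-1.31148842 -1.1360032  -0.08262822]
```

View pics/scene8.png

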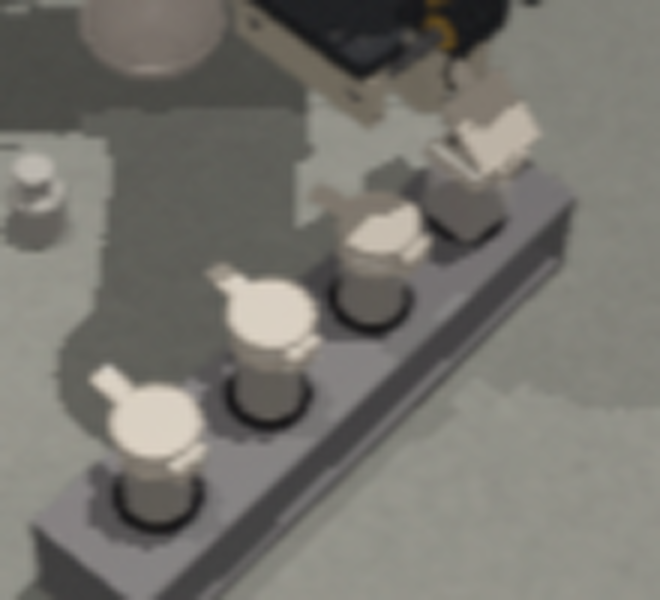

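View pics/wrist8.png

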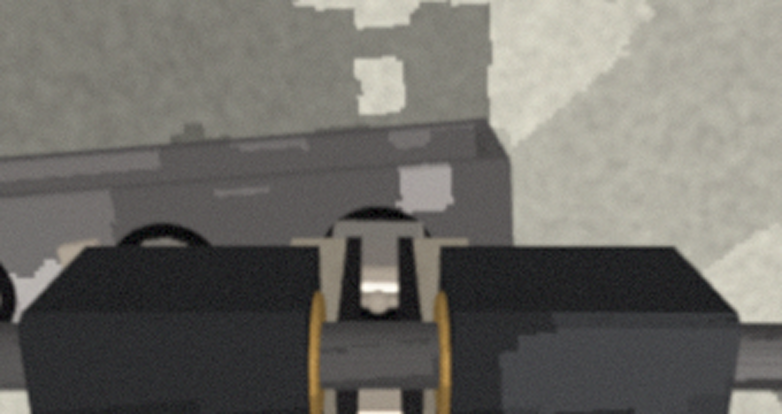

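Request:
apply_moves(deltas="0 0.25 -0.42 0;0 0.25 -0.42 0;0 0.33 -0.36 0;0 0.33 -0.36 0;0 0.4 -0.3 0;0 0.4 -0.28 0;0 0.45 -0.2 0;0 0.45 -0.2 0;0 0 0 0")

```text
t: 16.02
eef_pos: [0.5603, 0.1578, 0.1431]
ee_rot: [3.14, -0.001, 1.477]
force: [0.1, 0.5, 0.2]
width: 0.0007
```

Request:
apply_moves(deltas="0 0.48 -0.11 0;0 0.48 -0.11 0;0 0.49 -0.01 0;0 0.49 -0.01 0;0 0.4 0.05 0;0 0.35 0.06 0;0 0 0 0;0 0 0 0")

```text
t: 17.02
eef_pos: [0.5862, 0.1547, 0.1433]
ee_rot: [3.142, 0.0, 1.477]
force: [-0.6, 0.3, 0.1]
width: 0.0005
```

```bash
python3 look.py 9
```

```text
[0.58615241 0.15467386 0.14326403] [-0.64723483  0.32086987  0.08931098] [-0.03848344 -0.00792603  0.00428039]
```

View pics/scene9.png

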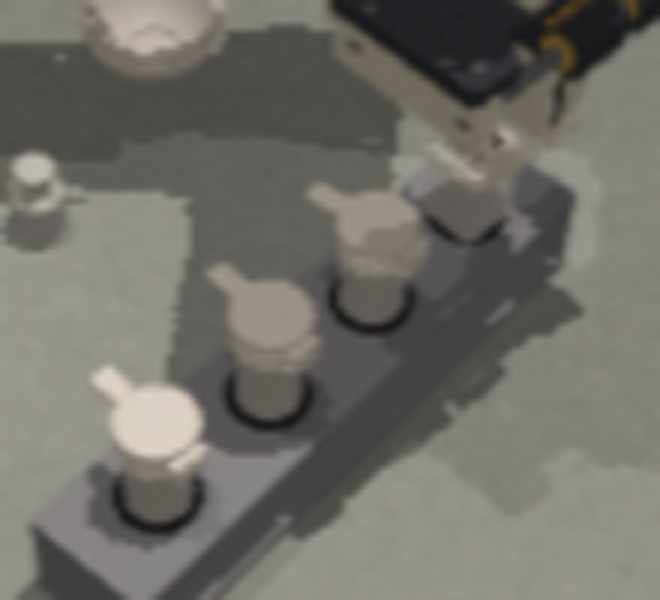

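View pics/wrist9.png

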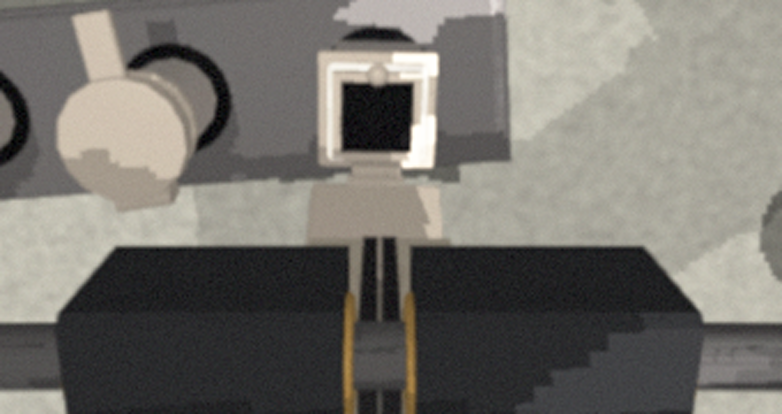

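Request:
apply_moves(deltas="0 -0.3 -0.5 0;0 0 -2 0;0 0 -4 0;0 0 -5 0;0 4 0 0;0 4 0 0;0 0 0 0;0 0 0 0")

```text
t: 18.18
eef_pos: [0.6624, 0.1473, 0.2581]
ee_rot: [-3.141, 0.0, 1.476]
force: [0.4, 0.0, -0.1]
width: 0.0004
```

```bash
python3 look.py 10;python3 - <<'E'
from h import *
f=viewer.grab_frame("wrist"); cv2.imwrite("pics/w10.png",cv2.resize(f["image"][40:300,90:430][:,:,::-1],None,fx=2.3,fy=2.3,interpolation=cv2.INTER_CUBIC))
np.save("w10.npy",f,allow_pickle=True)
E
```

```text
[0.66239059 0.14729582 0.25807606] [ 0.41841663  0.03170703 -0.06518756] [-0.06676512 -0.00098231 -0.03512544]
```

View pics/w10.png

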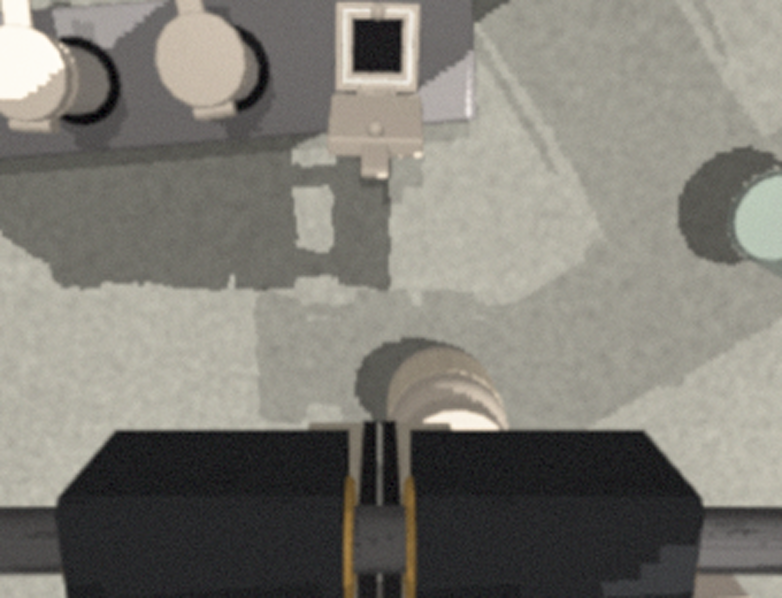

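View pics/scene10.png

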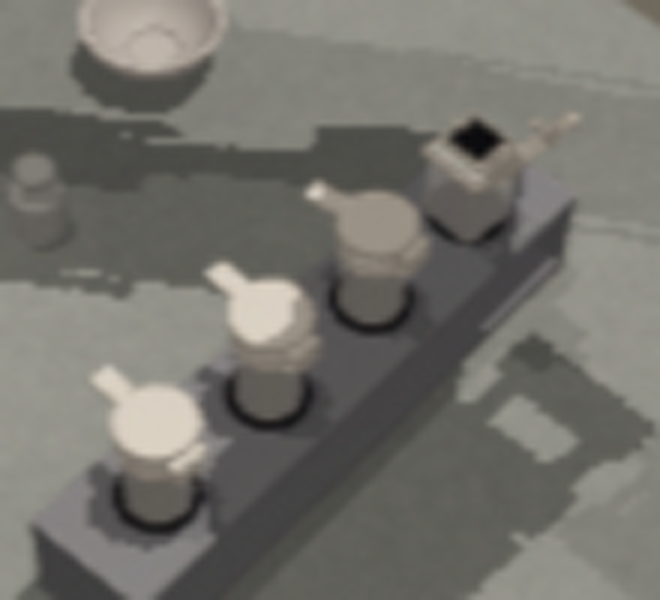

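```bash
python3 - <<'E'
from h import *
f=np.load("w10.npy",allow_pickle=True).item()
a=-.095; h=np.array([.575,.156,.103]); u=np.array([np.cos(a),np.sin(a),0])
for t in (1.4,1.6,1.8,2.0,2.2):
    P=h-.054*np.cos(t)*u+[0,0,.054*np.sin(t)]
    print(t,((proj(f,P)[0]-[89.75,39.75])*2.3).round())
print(readout.get_state()["t"]); print(job.job_done())
E
```

```text
1.4 [380.  63.]
1.6 [380.  97.]
1.8 [380. 130.]
2.0 [380. 160.]
2.2 [379. 185.]
18.375
the job is handed in; nothing more can be done
None
```

The open vial's cap is snapped shut and the square vial's cap now stands open well past upright. I handed the job in at 18.4 s of the 67 s allowed.

- **Closing:** I swept the cap over from behind with the fingers shut and pressed down until it met a hard stop, reading 23 N at the wrist. I didn't see the snap itself as a force peak. After I lifted off, the cap stayed flat and looked like the other shut caps in both the wrist and scene pictures.
- **Opening:** I pinched the square vial's tab, pulled it off its catch and swung it back. The grip slipped off partway, but the fingers kept pushing the cap round.
- **Final check:** in the last wrist picture the open cap's tab end sits where an angle of about 2.15 rad would put it, and 1.5 is needed. I took only one picture after letting go, so I didn't check separately that it was at rest.
- **Other vials and bystanders:** the three round vials look shut. The fingers are clear, with wrist force near zero. I saw nothing on the bench disturbed, but I didn't measure how far the bystanders may have moved.

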